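Walk a bearing cup square into an enlarger's pivot casting

TASK

Take the white drift out of its wooden stand and use its nose, whose length you must find by touch, to press the bearing cup of the enlarger pivot down into its bore, a little at a time, alternating around the rim so that it goes in square and never leans noticeably, until its flange is fully home on the casting all round. Press gently, feeling for the end and not forcing it, and touch the cup with nothing but the drift. Then stand the drift back upright in its stand, let go, and leave everything else on the table where it is.

Things in the scene. Friction and masses are not known exactly. Their poses are not given: they have to be found in the camera images.
- casting: dark metal block fixed to the table, 110 x 110 mm, 44 mm high, with a lug (20 mm out, 50 mm wide, 30 mm high) on its +x side and a round bore 69 mm wide and 30 mm deep in its top. Origin at the centre of its underside, z up; it may stand at any yaw.
- casting_mouth (a point): centre of the bore's mouth, in the casting's top face, 44 mm above the table; axes as the casting's. The cup's axis must stay within 0.1 rad of the bore's (some 4 mm down on one side, from level, may reach that), and no press may exceed 50 N.
- cup: bare-metal bearing cup, 0.3 kg, already started in the bore: a flange ring 78 mm outside, 38 mm inside (open in the middle) and 5 mm thick, over a neck 66 mm across and 16 mm long. Origin at the centre of the flange's underside, z up along its axis. At the start the flange stands 7 to 8 mm above the casting, nearly level; home is the flange on the casting all round, a hard stop.
- cup_top (a point): centre of the flange's top face (in the open middle); z is the cup's axis. 13 mm above casting_mouth when out, 5 mm when home. The cup stays where it is left; its resistance is unequal round the rim, tight side unknown. Pressed at 27 mm from its axis, that side goes down (at 5 to 14 N), the far side stays, so it leans; pressed nearer the outer edge the far side may lift.
- stand: pale wooden block fixed to the table, 80 x 80 mm, 44 mm high, with a square 24 x 24 mm vertical through hole in the middle. Origin at the centre of its underside.
- stand_hole (a point): centre of the hole's mouth, in the top face of the stand, 44 mm above the table.
- drift: white hard-plastic drift, 0.12 kg or so, standing upright in the stand: a round shank 22 mm across and 60 mm long over a collar 34 mm across and 10 mm high, which rests on the stand's top; below the collar a nose 16 mm across, set to stick out 24 to 40 mm (hidden in the hole, not known beforehand, locked). Origin on its axis 40 mm below the collar's underside, z to the top.
- drift_mid (a point): the place to grip the drift, on its axis, 20 mm above the collar's top, 30 mm above the collar's underside and 40 mm below the shank's top. The nose has about 4 mm play all round in the stand's hole.
- spare_race: loose steel bearing ring lying flat, 44 mm across, 12 mm high; a bystander, to be left alone. Origin at its underside.
- loupe: small black magnifier standing upright, 40 mm across, 40 mm high; a bystander, to be left alone. Origin at its underside.
- film_can_a: black film canister standing upright, 31 mm across, 50 mm high; a bystander, to be left alone. Origin at its underside.
- film_can_b: a second film canister, as film_can_a; a bystander, to be left alone. Origin at its underside.
- screwdriver: screwdriver lying on the table, about 0.2 m long; a bystander, to be left alone. Origin at its underside.
- measure: clear plastic measuring cup, 70 mm across, 75 mm high; a bystander, to be left alone. Origin at its underside.
- filter_box: cardboard box 85 x 85 mm, 30 mm high; a bystander, to be left alone. Origin at its underside.
There are look-alikes about, which are no part of the job. Several things look just like the drift: the one meant starts farthest to the robot's left.

How it is judged:
By the outcome, as a careful person would: the job done as asked, in the order asked, and still so for the second after the job is handed in, with the robot touching nothing.
It also fails if it takes over 69 s, if anything falls off the work surface, if the arm or the gripper's body presses on something with over 40 N, if the wrist force passes 120 N, or if a joint passes its speed limit or range.

ROBOT

A 7-joint arm with a two-finger parallel gripper is mounted at the origin on the work surface. World frame = base frame: x ahead of the robot, y to its left, z up, the work surface at z = 0. Lengths are in m, angles in degrees, forces in N, time in s.
With the tool pointing down it reaches from about 0.35 to 0.9 m from the base axis. Payload 8.1 kg.
Tool frame: the origin (TCP) lies midway between the tips of the shut fingers; the grasp point (between the pads) lies 19 mm behind it (bot.pinch_z is the distance from the TCP to the grasp point, in m); z points along the fingers, y is the line along which they close (so a half turn about z gives the same grasp; the last joint's range is limited). The gripper opens to 92 mm and grips with 3 to 60 N. Pads are 19 mm wide; open, the fingers measure 130 mm over their backs; the gripper's body (75 mm by 190 mm) begins 47 mm behind the grasp point.
Start: joints at [59.553, 24.895, 1.432, 90.138, -0.665, 64.973, -4.303], TCP at [0.26, -0.568, 0.199] pointing down, gripper open.
Joint ranges: [-149.89, 149.89], [-25.12, 119.58], [-72.63, 75.52], [4.76, 147.25], [-75.54, 255.54], [6.69, 114.76], [-157.13, 157.13]. Speed limits (degrees/s): [127.2, 127.2, 172.46, 172.46, 180, 180, 180].

INTERFACE

Orientations are given as a 3x3 rotation matrix whose columns are the frame's x, y, z axes.
In Python, from workcell import bot, capture, camera_params gives the robot as it stands.
- The arm moves only by the tool carry_out, never from a script. Its argument "targets" is a list of rows, each an object with "delta_pos": the shift along the tool's x, y, z in mm, a list of three; "spin": the turn about the tool's z in rad. In form: [{"delta_pos": [x, y, z], "spin": spin}, ...]. A call has 1 to 5 rows; each row is the pose to reach, as a shift and turn from the pose commanded when the call began, along the tool's axes at that moment; what a row does not reach only later rows make up. A row lasts 1/8 s, in which the tool goes at most 62.5 mm and 10.7 degrees, less where a joint would pass 70% of its speed; a pose out of reach is approached as far as the arm can. A call with a gripper value outside its range is refused whole. "fingers" is the opening, from -1 (shut) to 1 (fully open), so that 0 is half open, set as the call begins (left out, the last holds). The fingers move at their own pace and stop on an object; "grip_force" is the grip in N (left out, the last holds). Time passes only in rows, so rows that repeat a pose let the fingers close. It gives the time, the measured TCP pose, the force, the opening and the grip force at its end, in the units of the state.
- bot.read_state(): the state, without advancing time (a new reading comes with each control period).
- capture(name): name is "scene" or "side" or "wrist"; returns the picture (420x560x3 uint8, red, green, blue); there is no depth.
- camera_params(name): a dict with "K" (3x3 intrinsics, pixels), "k1" (the pictures are not rectified: a ray, as slopes to the right and down, at radius r is drawn at 1 + k1 r^2 times it, then the intrinsics apply), "rvec" (rotation vector, rad) and "tvec" (3), from world to camera coordinates, as OpenCV has them. Camera axes: x right, y down, z forward; pixel columns grow to the right and rows downward; lengths in m; the calibration is good to about 2 mm. A picture is of the moment at which its call begins: read the wrist's pose just before it. camera_params takes no time and is no camera call; for the wrist camera it gives the pose at the moment of the call.
- bot.finish_job(): hands the job in; it is judged then, once.
The state is a dict: "clock": time; "joint_positions": joint angles; "joint_vel": joint speeds; "joint_torque": joint torques, N m; "ee_pos": TCP position; "tcp_rot": TCP orientation; "contact_force": force on the tool from outside, world axes, zero at the start; "moment": the same for the moment, N m; "gripper_width": finger opening in m; "finger_force": force on a finger pad.
Only numpy, scipy, OpenCV 4.12 (cv2) and the standard library are available. Lean on these libraries where they do the work, as an engineer would, in place of code of your own. Each camera call takes 0.05 s, during which the arm holds its last target. There are 200 camera calls.

## Working session

There is one attempt and no reset: what is moved stays moved. The work goes in short steps, Python scripts to look and compute and a tool call to move; the robot and the scene stay as the last step left them, time stands still between calls to the robot, and variables do not carry over. Pictures are saved under pics/ and viewed, at most 10 in all, crops included, and the job is handed in when it is done.

Besides the shell and the picture viewer there is one more tool, called after ">>>" by a JSON object that holds its "name" and its "arguments". carry_out: Moves the arm, as the interface text tells. Its arguments: {"type":"object","properties":{"targets":{"type":"array","items":{"type":"object","properties":{"delta_pos":{"type":"array","items":{"type":"number"}},"spin":{"type":"number"}}}},"fingers":{"type":"number"},"grip_force":{"type":"number"}},"required":["targets"]}

```bash
mkdir -p pics; cat > h.py <<'E'
import numpy as np, cv2
from workcell import bot, capture, camera_params
def ray(P,u,v):
    K=P["K"];K=np.array(K);d=np.array([(u-K[0,2])/K[0,0],(v-K[1,2])/K[1,1]])
    s=d.copy()
    for _ in range(20): s=d/(1+P["k1"]*(s@s))
    R=cv2.Rodrigues(np.array(P["rvec"],float))[0];t=np.array(P["tvec"],float).ravel()
    return -R.T@t, R.T@np.array([s[0],s[1],1])
def onz(P,u,v,z):
    o,d=ray(P,u,v); return o+d*(z-o[2])/d[2]
def proj(P,p):
    R=cv2.Rodrigues(np.array(P["rvec"],float))[0];c=R@np.array(p)+np.array(P["tvec"],float).ravel()
    s=c[:2]/c[2];s=s*(1+P["k1"]*(s@s));K=np.array(P["K"]);return K[0,0]*s[0]+K[0,2],K[1,1]*s[1]+K[1,2]
def save(im,n): cv2.imwrite("pics/"+n,cv2.cvtColor(im,cv2.COLOR_RGB2BGR))
E
python3 - <<'E'
from h import *
for n in("scene","side"):
    im=capture(n);save(im,n+"0.png");np.save(n+"0.npy",im)
    P=camera_params(n);o,d=ray(P,280,210);print(n,o,d)
print(bot.read_state(),bot.pinch_z)
E
```

```text
scene [1.42392033 0.29520237 0.74007786] [-0.76834912 -0.25507794 -0.5870145 ]
side [ 0.45984604 -0.91161877  0.90608863] [ 0.07883876  0.72765674 -0.68148122]
{'clock': 0.1, 'joint_positions': array([59.5551824 , 24.93321947,  1.4299858 , 90.18394271, -0.66542743,
       64.97386845, -4.30131413]), 'joint_vel': array([-0.17565313, -0.17138846,  0.00165538, -0.19528187, -0.03966038,
        0.01559689,  0.08656211]), 'joint_torque': array([ 3.91765789e-03, -6.69125104e+01,  9.88844857e-01, -3.15142536e+01,
       -6.03533979e-02,  3.76326183e-02,  1.33011158e-04]), 'ee_pos': array([ 0.25959181, -0.56798392,  0.19811469]), 'tcp_rot': array([[ 9.09494783e-01,  4.15714745e-01, -7.00538696e-04],
       [ 4.15715320e-01, -9.09493914e-01,  1.26245464e-03],
       [-1.12314672e-04, -1.43942058e-03, -9.99998958e-01]]), 'contact_force': array([-0.77157975, -0.00538569,  0.6908618 ]), 'moment': array([ 0.0282461 , -0.0156119 , -0.00698802]), 'finger_force': 0.0, 'gripper_width': 0.09173330257600386} 0.0188
```

View pics/scene0.png

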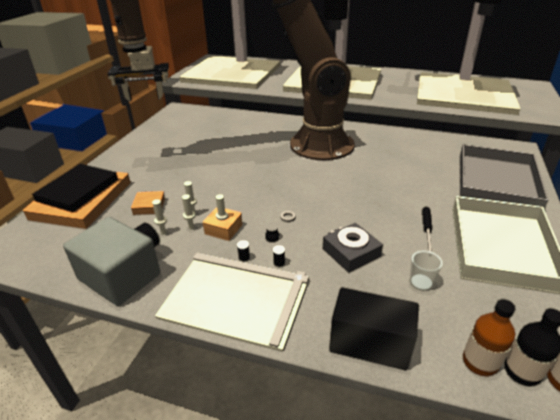

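View pics/side0.png

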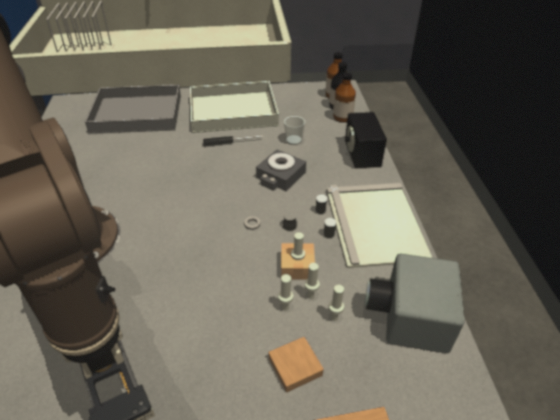

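The scene picture shows drift look-alikes at (160,215), (189,208) and (189,192). The drift at (221,207) stands in the stand, is farthest to the robot's left (+y is image right), and appears at (298,246) in the side view. The cup and casting are at (352,242) in scene and (281,165) in side.

```bash
python3 - <<'E'
from h import *
a=np.load("scene0.npy");b=np.load("side0.npy")
def c(im,u,v,w=50,h=37): return cv2.resize(im[v-h:v+h,u-w:u+w],(400,296),interpolation=cv2.INTER_CUBIC)
save(np.vstack([np.hstack([c(a,220,215),c(a,352,242)]),np.hstack([c(b,298,252),c(b,281,168)])]),"crop.png")
Pa=camera_params("scene");Pb=camera_params("side")
for n,u,v,z in [("shanktop",221,197,.114),("cup",352,237,.057),("race",288,216,.01),("loupe",272,228,.04),("canA",243,244,.05),("canB",279,249,.05),("meas",426,258,.075)]: print(n,onz(Pa,u,v,z))
for n,u,v,z in [("shanktop",298,236,.114),("cup",281,160,.057),("race",252,222,.01),("loupe",290,217,.04),("can",321,198,.05),("can",330,222,.05)]: print(n,onz(Pb,u,v,z))
E
```

```text
shanktop [ 0.59136336 -0.14746473  0.114     ]
cup [0.59113011 0.21057715 0.057     ]
race [0.49036058 0.0094648  0.01      ]
loupe [ 0.5925374 -0.004828   0.04     ]
canA [ 0.68708105 -0.05080104  0.05      ]
canB [0.67967423 0.0429837  0.05      ]
meas [0.64147019 0.39168118 0.075     ]
shanktop [ 0.58404684 -0.15795792  0.114     ]
cup [0.58333147 0.21210951 0.057     ]
race [0.48320207 0.00499164 0.01      ]
loupe [ 0.58361321 -0.01641055  0.04      ]
can [0.67543112 0.03968675 0.05      ]
can [ 0.68312536 -0.05523977  0.05      ]
```

View pics/crop.png

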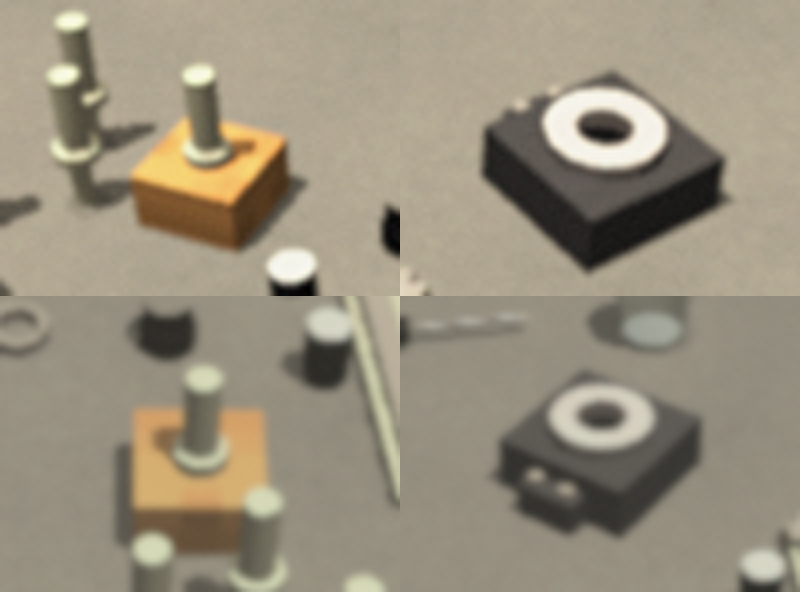

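The crop confirms it: the drift with its collar on the wooden block, shank top at scene (220,197) and side about (298,236). The cup sits in its casting with the lug at lower left in the side view. I'm moving over the drift.

>>> {"name": "carry_out", "arguments": {"targets": [{"delta_pos":[48,-25,0],"spin":0},{"delta_pos":[97,-50,0],"spin":0},{"delta_pos":[145,-75,0],"spin":0},{"delta_pos":[194,-100,0],"spin":0},{"delta_pos":[242,-125,0],"spin":0}], "fingers": 0.3}}

```text
clock: 0.72
ee_pos: [0.4287, -0.3525, 0.1986]
tcp_rot: [[0.909, 0.416, -0.0], [0.416, -0.909, 0.0], [-0.0, -0.0, -1.0]]
contact_force: [1.0, 0.5, -0.0]
gripper_width: 0.0601
finger_force: 0.0
```

>>> {"name": "carry_out", "arguments": {"targets": [{"delta_pos":[48,-25,0],"spin":0},{"delta_pos":[97,-50,0],"spin":0},{"delta_pos":[145,-75,0],"spin":0},{"delta_pos":[180,-97,0],"spin":0},{"delta_pos":[180,-97,0],"spin":0}]}}

```text
clock: 1.35
ee_pos: [0.553, -0.1866, 0.1983]
tcp_rot: [[0.907, 0.422, 0.0], [0.422, -0.907, 0.002], [0.001, -0.002, -1.0]]
contact_force: [-0.9, 0.2, 0.4]
gripper_width: 0.0597
finger_force: 0.0
```

```bash
python3 - <<'E'
from h import *
s=bot.read_state();P=camera_params("wrist");im=capture("wrist");save(im,"w1.png");np.save("w1.npy",im)
print(s["clock"],s["ee_pos"],s["tcp_rot"][:,0],s["joint_positions"],s["gripper_width"],s["contact_force"]);o,d=ray(P,280,210);print(o,d)
print(proj(P,[.588,-.152,.114]))
Pa=camera_params("scene")
for u,v in[(160,203),(189,197),(189,184)]:print(onz(Pa,u,v,.105))
E
```

```text
1.35 [ 0.55304323 -0.18663404  0.19834635] [9.06811339e-01 4.21535746e-01 9.00542613e-04] [ 19.40768464  21.55802529  -8.1195661   95.52918103   3.2011593
  63.16966363 -54.66632604] 0.05973372749677388 [-0.91319651  0.17996049  0.39079412]
[ 0.62887293 -0.15166824  0.38410377] [-0.27274555 -0.13486647 -0.95265006]
(np.float64(258.5939627023875), np.float64(156.9342697515059))
[ 0.65109487 -0.30157745  0.105     ]
[ 0.6034852  -0.23890299  0.105     ]
[ 0.54339569 -0.2703532   0.105     ]
```

View pics/w1.png

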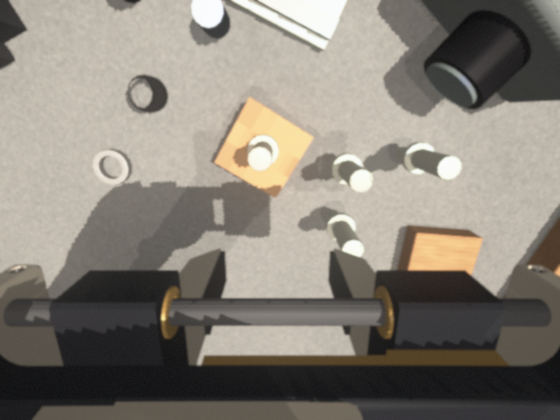

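The wrist picture shows the drift's top at about (260,157) over the stand. The look-alikes are at (358,178), (345,240) and (435,163), so the finger path is clear.

```bash
python3 - <<'E'
from h import *
im=np.load("w1.npy");P=camera_params("wrist");s=bot.read_state();R=s["tcp_rot"]
c=im[130:185,235:290].astype(int)
hsv=cv2.cvtColor(im,cv2.COLOR_RGB2HSV)[130:185,235:290]
m=((hsv[...,2]>150)&(hsv[...,1]<75)).astype(np.uint8)
for r in m[::2]:print("".join(".#"[k] for k in r))
# stand contour
h=cv2.cvtColor(im,cv2.COLOR_RGB2HSV);mm=cv2.inRange(h[60:210,190:330],(8,110,90),(25,255,255))
cn=max(cv2.findContours(mm,0,1)[0],key=cv2.contourArea);(u,v),wh,a=cv2.minAreaRect(cn);print(u+190,v+60,wh,a)
for n,u,v,z in[("top",260,158,.114),("collar",264.5,151,.054),("stand",u+190,v+60,.044)]:
    p=onz(P,u,v,z);print(n,p,(R.T@(p-s["ee_pos"]))*1e3)
E
```

```text
.......................................................
.......................................................
...........................###.........................
....................################...................
.................######################................
...............##########################..............
..............############################.............
.............#########........#############............
.............###############################...........
............################################...........
............#################################..........
............#################################..........
.............###############################...........
............################################...........
............###############################............
............#############################..............
.............###########################...............
..............#######################..................
...............####################....................
.................################......................
....................##########.........................
.......................................................
.......................................................
##.....................................................
#####................................................##
########............................................###
...........#.......................................####
..............#...................................#####
239.0 155.5 (23.0, 14.0) 90.0
top [ 0.58642789 -0.15649944  0.114     ] [ 45.25737086 -15.30624447  84.34585129]
collar [ 0.58605477 -0.15833925  0.054     ] [ 44.17244335 -13.74304911 144.34504678]
stand [ 0.56846238 -0.13483171  0.044     ] [ 38.04293043 -42.44862463 154.3707994 ]
```

>>> {"name": "carry_out", "arguments": {"targets": [{"delta_pos":[30,-10,30],"spin":0},{"delta_pos":[45,-15,50],"spin":0},{"delta_pos":[45,-15,50],"spin":0},{"delta_pos":[45,-15,50],"spin":0}]}}

```text
clock: 1.9
ee_pos: [0.5856, -0.1603, 0.1493]
tcp_rot: [[0.91, 0.414, -0.0], [0.414, -0.91, -0.001], [-0.001, 0.001, -1.0]]
contact_force: [-0.1, -0.1, 0.7]
gripper_width: 0.0598
finger_force: 0.0
```

```bash
python3 - <<'E'
from h import *
s=bot.read_state();P=camera_params("wrist");im=capture("wrist");np.save("w2.npy",im)
R=s["tcp_rot"];print(s["ee_pos"],R,s["contact_force"],R.T@(np.array([.586,-.157,.0552])-s["ee_pos"])*1e3)
print(proj(P,[.586,-.157,.114]),proj(P,[.586,-.157,.054]))
hsv=cv2.cvtColor(im,cv2.COLOR_RGB2HSV)
u,v=map(int,proj(P,[.586,-.157,.08]))
print(u,v);save(cv2.resize(im[v-60:v+60,u-80:u+80],(800,600)),"w2.png")
E
```

```text
[ 0.58556468 -0.16026616  0.14931524] [[ 9.10055966e-01  4.14485342e-01 -2.01156068e-04]
 [ 4.14485021e-01 -9.10055695e-01 -8.94175186e-04]
 [-5.53685733e-04  7.30373286e-04 -9.99999580e-01]] [-0.14058986 -0.09597767  0.68271438] [ 1.8020515  -2.86069046 94.11219689]
(np.float64(273.70772750143635), np.float64(223.66532976154235)) (np.float64(274.35339400017125), np.float64(201.90368834507228))
274 210
```

View pics/w2.png

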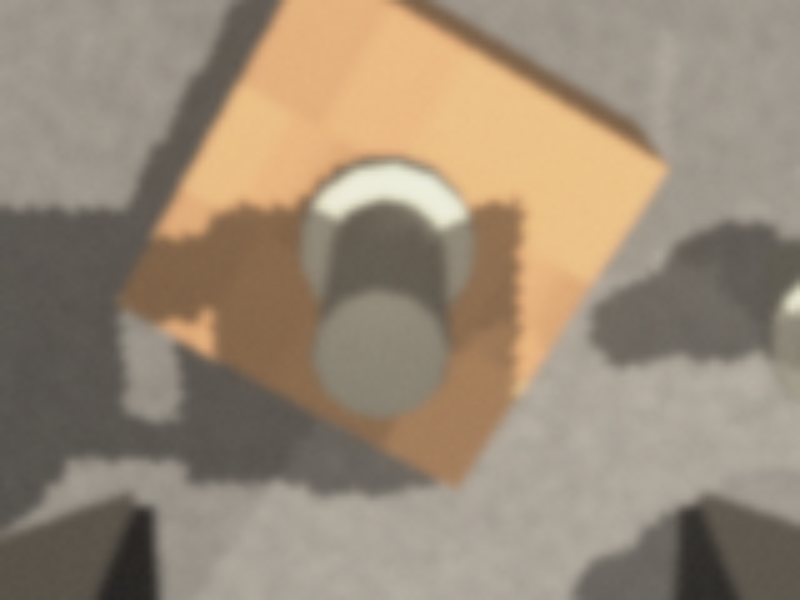

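The close crop shows the drift's top at pixel (270.4,220.6), the collar centre at (271.6,198), and stand corners at crop (118,303), (455,485) and (668,170).

```bash
python3 - <<'E'
from h import *
s=bot.read_state();P=camera_params("wrist");R=s["tcp_rot"]
f=lambda x,y,z:onz(P,194+x/5,150+y/5,z)
L,B,Q=[f(*c,.044) for c in((118,303),(455,485),(668,170))]
print(L,B,Q,np.linalg.norm(B-L),np.linalg.norm(B-Q)); print("hole",(L+Q)/2, "yaw",np.degrees(np.arctan2(*(Q-B)[1::-1])))
for p in(f(382,353,.114),f(388,240,.054)):print(p,R.T@(p-s["ee_pos"])*1e3)
E
```

```text
[ 0.55162892 -0.11012224  0.044     ] [ 0.54341845 -0.18859317  0.044     ] [ 0.62165078 -0.19810097  0.044     ] 0.07889930386073327 0.0788079658026331
hole [ 0.58663985 -0.1541116   0.044     ] yaw -6.929333364562244
[ 0.58737123 -0.15377461  0.114     ] [ 4.15078085 -5.34506713 35.67494666]
[ 0.58866234 -0.15312836  0.054     ] [ 5.58271074 -5.46829001 95.67510494]
```

>>> {"name": "carry_out", "arguments": {"targets": [{"delta_pos":[5,-5,20],"spin":0},{"delta_pos":[5,-5,60],"spin":0},{"delta_pos":[5,-5,90],"spin":0},{"delta_pos":[5,-5,90],"spin":0},{"delta_pos":[5,-5,90],"spin":0}]}}

```text
clock: 2.58
ee_pos: [0.5894, -0.1529, 0.0606]
tcp_rot: [[0.91, 0.415, 0.002], [0.415, -0.91, -0.001], [0.002, 0.002, -1.0]]
contact_force: [-0.2, -0.3, -0.4]
gripper_width: 0.0595
finger_force: 0.0
```

>>> {"name": "carry_out", "arguments": {"targets": [{"delta_pos":[0,0,0],"spin":0},{"delta_pos":[0,0,0],"spin":0},{"delta_pos":[0,0,0],"spin":0},{"delta_pos":[0,0,0],"spin":0},{"delta_pos":[0,0,0],"spin":0}], "fingers": -1, "grip_force": 50}}

```text
clock: 3.2
ee_pos: [0.5886, -0.1521, 0.0589]
tcp_rot: [[0.91, 0.416, 0.0], [0.416, -0.91, -0.0], [0.0, 0.0, -1.0]]
contact_force: [-0.0, -0.2, 0.2]
gripper_width: 0.0212
finger_force: 50.0
```

>>> {"name": "carry_out", "arguments": {"targets": [{"delta_pos":[0,0,-20],"spin":0},{"delta_pos":[0,0,-70],"spin":0},{"delta_pos":[10,-33,-100],"spin":0},{"delta_pos":[25,-83,-100],"spin":0},{"delta_pos":[40,-133,-100],"spin":0}]}}

```text
clock: 3.82
ee_pos: [0.5694, -0.0133, 0.1592]
tcp_rot: [[0.91, 0.415, 0.001], [0.415, -0.91, 0.0], [0.001, 0.0, -1.0]]
contact_force: [0.6, 0.2, -1.5]
gripper_width: 0.021
finger_force: 50.0
```

>>> {"name": "carry_out", "arguments": {"targets": [{"delta_pos":[15,-50,0],"spin":0},{"delta_pos":[30,-100,0],"spin":0},{"delta_pos":[45,-150,0],"spin":0},{"delta_pos":[60,-200,0],"spin":0},{"delta_pos":[60,-200,0],"spin":0}]}}

```text
clock: 4.45
ee_pos: [0.5392, 0.1981, 0.1587]
tcp_rot: [[0.906, 0.423, -0.001], [0.423, -0.906, 0.003], [0.0, -0.003, -1.0]]
contact_force: [-0.4, -0.3, -0.6]
gripper_width: 0.0209
finger_force: 50.0
```

>>> {"name": "carry_out", "arguments": {"targets": [{"delta_pos":[0,0,0],"spin":0},{"delta_pos":[0,0,0],"spin":0}]}}

```text
clock: 4.7
ee_pos: [0.5414, 0.1906, 0.1586]
tcp_rot: [[0.91, 0.414, -0.0], [0.414, -0.91, -0.001], [-0.001, 0.001, -1.0]]
contact_force: [0.3, -0.8, -0.6]
gripper_width: 0.0211
finger_force: 50.0
```

```bash
python3 - <<'E'
from h import *
s=bot.read_state();P=camera_params("wrist");im=capture("wrist");save(im,"w3.png");np.save("w3.npy",im)
np.save("w3P.npy",P,allow_pickle=True)
print(s)
E
```

```text
{'clock': 4.7, 'joint_positions': array([-14.71652661,  23.18918618, -13.71586714,  99.48712313,
         6.36130621,  58.1122396 , -96.29799188]), 'joint_vel': array([ 0.34457989, -0.04126573, -0.240974  , -0.06443431, -0.14810989,
       -0.02006708, -0.0991233 ]), 'joint_torque': array([-8.29411279e-01, -6.24386144e+01, -3.07117447e+00, -2.98848224e+01,
       -5.10568160e-02, -8.87421076e-02,  7.59940711e-03]), 'ee_pos': array([0.54136243, 0.19060387, 0.15862614]), 'tcp_rot': array([[ 9.10415701e-01,  4.13694577e-01, -2.21254160e-04],
       [ 4.13694228e-01, -9.10415422e-01, -9.19026151e-04],
       [-5.81629334e-04,  7.45164268e-04, -9.99999553e-01]]), 'contact_force': array([ 0.31168839, -0.78033875, -0.59484473]), 'moment': array([-0.02025915,  0.0161576 ,  0.02332039]), 'finger_force': 49.986677169799805, 'gripper_width': 0.02112523551698287}
```

View pics/w3.png

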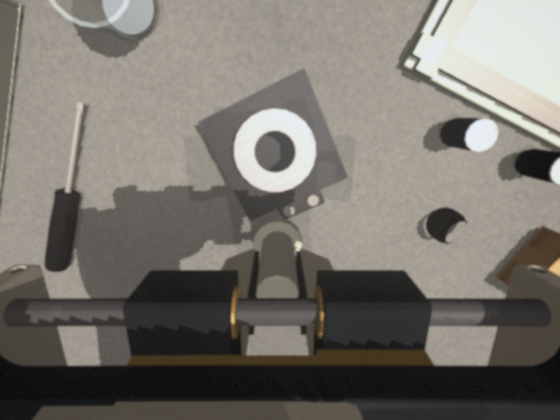

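The wrist picture shows the ring centred near (275,150), and casting top corners at about (303,69), (196,126) and (347,175). The lug is at (300,205) and the held drift at (278,250).

```bash
python3 - <<'E'
from h import *
s=bot.read_state();P=camera_params("wrist");im=np.load("w3.npy");R=s["tcp_rot"]
g=cv2.cvtColor(im,cv2.COLOR_RGB2HSV)
m=((g[...,2]>170)&(g[...,1]<60)).astype(np.uint8);m[:90]=0;m[215:]=0;m[:,:210]=0;m[:,340:]=0
cn=max(cv2.findContours(m,0,1)[0],key=cv2.contourArea);e=cv2.fitEllipse(cn);print(e)
X=np.array([onz(P,*p[0],.057)[:2] for p in cn]);(cx,cy),r=cv2.minEnclosingCircle(X.astype(np.float32)*1000);print(cx,cy,r,X.mean(0))
A=np.c_[2*X,np.ones(len(X))];b=(X**2).sum(1);q=np.linalg.lstsq(A,b,rcond=None)[0];print("lsq",q[:2],np.sqrt(q[2]+q[:2]@q[:2]))
C=[onz(P,*p,.044) for p in((303,69),(196,126),(347,175))];print(C,(C[1]+C[2])/2,[np.linalg.norm(C[0]-c) for c in C[1:]])
p=np.array([*q[:2],0]);print(R.T@(p-s["ee_pos"])*1e3)
for c in C: print("corner",R.T@(c-s["ee_pos"])*1e3)
E
```

```text
((274.5370178222656, 149.763427734375), (81.53394317626953, 82.71404266357422), 176.5570068359375)
584.7153930664062 213.0882568359375 38.517601013183594 [0.58553942 0.2133898 ]
lsq [0.58477212 0.21314497] 0.037966022780515155
[array([0.66054112, 0.21940615, 0.044     ]), array([0.57422029, 0.29025099, 0.044     ]), array([0.59205819, 0.13726708, 0.044     ])] [0.58313924 0.21375903 0.044     ] [np.float64(0.11167039823727545), np.float64(0.1069426826867812)]
[ 48.84882929  -2.61955795 158.66255889]
corner [120.40432445  23.0447545  114.64781516]
corner [ 71.11359898 -77.15854162 114.60692739]
corner [ 24.08102015  69.5049906  114.71774287]
```

>>> {"name": "carry_out", "arguments": {"targets": [{"delta_pos":[15,25,15],"spin":0},{"delta_pos":[31,51,30],"spin":0},{"delta_pos":[31,51,52],"spin":0},{"delta_pos":[31,51,56],"spin":0},{"delta_pos":[31,51,56],"spin":0}]}}

```text
clock: 5.38
ee_pos: [0.5903, 0.1587, 0.1031]
tcp_rot: [[0.91, 0.416, -0.0], [0.416, -0.91, 0.0], [-0.0, -0.0, -1.0]]
contact_force: [0.1, -0.8, -0.7]
gripper_width: 0.021
finger_force: 50.0
```

```bash
python3 - <<'E'
from h import *
s=bot.read_state();print(s["ee_pos"],s["contact_force"],s["moment"])
im=[]
t=s["ee_pos"]
for n in("scene","side"):
    P=camera_params(n);u,v=map(int,proj(P,t-[0,0,.03]));i=capture(n)
    print(n,u,v,"collar underside",proj(P,t-[0,0,.0149]),"tip24",proj(P,t-[0,0,.0389]),"tip40",proj(P,t-[0,0,.0549]))
    im.append(cv2.resize(i[v-30:v+30,u-40:u+40],(400,300),interpolation=cv2.INTER_CUBIC))
save(np.hstack(im),"n.png")
E
```

```text
[0.59029189 0.15865297 0.10305519] [ 0.10871568 -0.80679371 -0.69691081] [-0.02835069 -0.01155293  0.01412436]
scene 332 228 collar underside (np.float64(332.7322736759486), np.float64(223.7163343155885)) tip24 (np.float64(332.2181466985315), np.float64(231.08017939569282)) tip40 (np.float64(331.88204941243526), np.float64(235.88157511420664))
side 285 166 collar underside (np.float64(285.4513515163038), np.float64(162.3428398654767)) tip24 (np.float64(285.3362976640153), np.float64(168.98866177535962)) tip40 (np.float64(285.2609895249745), np.float64(173.33372885020555))
```

View pics/n.png

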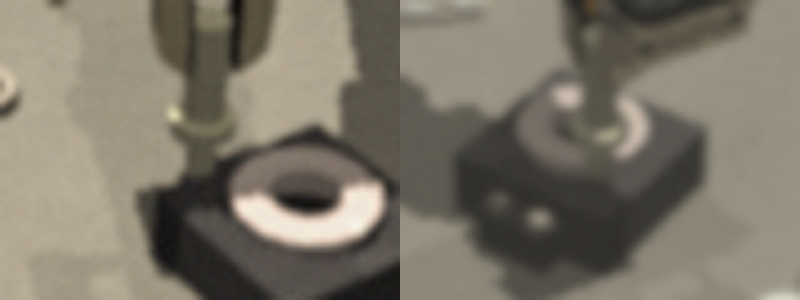

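The crop shows the nose tip near scene (332,234) and side (285,171.6), so its length is roughly 34 mm by sight. Now feeling for it on the casting's top.

>>> {"name": "carry_out", "arguments": {"targets": [{"delta_pos":[0,0,3],"spin":0},{"delta_pos":[0,0,5],"spin":0},{"delta_pos":[0,0,6],"spin":0},{"delta_pos":[0,0,6],"spin":0}]}}

```text
clock: 5.98
ee_pos: [0.5904, 0.1588, 0.0967]
tcp_rot: [[0.909, 0.416, -0.0], [0.416, -0.909, -0.0], [-0.0, 0.0, -1.0]]
contact_force: [0.3, -0.5, -2.2]
gripper_width: 0.0208
finger_force: 50.0
```

>>> {"name": "carry_out", "arguments": {"targets": [{"delta_pos":[0,0,1],"spin":0},{"delta_pos":[0,0,2],"spin":0},{"delta_pos":[0,0,2],"spin":0}]}}

```text
clock: 6.35
ee_pos: [0.5904, 0.1588, 0.0947]
tcp_rot: [[0.91, 0.416, -0.0], [0.416, -0.91, -0.0], [-0.0, -0.0, -1.0]]
contact_force: [0.2, 0.3, -1.8]
gripper_width: 0.0212
finger_force: 50.0
```

>>> {"name": "carry_out", "arguments": {"targets": [{"delta_pos":[0,0,1],"spin":0},{"delta_pos":[0,0,1.5],"spin":0},{"delta_pos":[0,0,1.5],"spin":0}]}}

```text
clock: 6.72
ee_pos: [0.5904, 0.1588, 0.0933]
tcp_rot: [[0.909, 0.416, -0.0], [0.416, -0.909, -0.0], [-0.0, 0.0, -1.0]]
contact_force: [0.0, -0.6, -1.5]
gripper_width: 0.0208
finger_force: 50.0
```

>>> {"name": "carry_out", "arguments": {"targets": [{"delta_pos":[0,0,1],"spin":0},{"delta_pos":[0,0,1.5],"spin":0},{"delta_pos":[0,0,1.5],"spin":0}]}}

```text
clock: 7.1
ee_pos: [0.5904, 0.1588, 0.0917]
tcp_rot: [[0.91, 0.416, -0.0], [0.416, -0.91, -0.0], [-0.0, 0.0, -1.0]]
contact_force: [1.1, -0.3, -0.5]
gripper_width: 0.0209
finger_force: 50.0
```

>>> {"name": "carry_out", "arguments": {"targets": [{"delta_pos":[0,0,1],"spin":0},{"delta_pos":[0,0,1.5],"spin":0},{"delta_pos":[0,0,1.5],"spin":0}]}}

```text
clock: 7.48
ee_pos: [0.5904, 0.1588, 0.0903]
tcp_rot: [[0.909, 0.416, -0.0], [0.416, -0.909, -0.0], [-0.0, 0.0, -1.0]]
contact_force: [0.3, 0.5, -0.7]
gripper_width: 0.0207
finger_force: 50.0
```

>>> {"name": "carry_out", "arguments": {"targets": [{"delta_pos":[0,0,1],"spin":0},{"delta_pos":[0,0,1.5],"spin":0},{"delta_pos":[0,0,1.5],"spin":0}]}}

```text
clock: 7.85
ee_pos: [0.5905, 0.1588, 0.0888]
tcp_rot: [[0.91, 0.416, -0.0], [0.416, -0.91, -0.0], [-0.0, 0.0, -1.0]]
contact_force: [-0.1, -0.3, -1.6]
gripper_width: 0.021
finger_force: 50.0
```

>>> {"name": "carry_out", "arguments": {"targets": [{"delta_pos":[0,0,1],"spin":0},{"delta_pos":[0,0,1.5],"spin":0},{"delta_pos":[0,0,1.5],"spin":0}]}}

```text
clock: 8.22
ee_pos: [0.5904, 0.1588, 0.0873]
tcp_rot: [[0.909, 0.416, -0.0], [0.416, -0.909, -0.0], [-0.0, 0.0, -1.0]]
contact_force: [-0.3, -0.7, -1.6]
gripper_width: 0.0216
finger_force: 50.0
```

>>> {"name": "carry_out", "arguments": {"targets": [{"delta_pos":[0,0,1],"spin":0},{"delta_pos":[0,0,1.5],"spin":0},{"delta_pos":[0,0,1.5],"spin":0}]}}

```text
clock: 8.6
ee_pos: [0.5904, 0.1588, 0.0858]
tcp_rot: [[0.909, 0.416, -0.0], [0.416, -0.909, -0.0], [-0.0, 0.0, -1.0]]
contact_force: [0.0, 0.5, -2.0]
gripper_width: 0.0211
finger_force: 50.0
```

```bash
python3 - <<'E'
from h import *
s=bot.read_state();t=s["ee_pos"]
im=[]
for n in("scene","side"):
    P=camera_params(n);u,v=map(int,proj(P,t-[0,0,.02]));i=capture(n)
    print(n,u,v,"collar underside",proj(P,t-[0,0,.0149]),"collar top",proj(P,t-[0,0,.0049]),"table contact",proj(P,[t[0],t[1],.044]))
    im.append(cv2.resize(i[v-30:v+30,u-40:u+40],(400,300),interpolation=cv2.INTER_CUBIC))
i=cv2.convertScaleAbs(np.hstack(im),alpha=1.6);save(i,"n2.png")
E
```

```text
scene 332 230 collar underside (np.float64(332.3953239872919), np.float64(229.07722036331816)) collar top (np.float64(332.60969982788293), np.float64(226.00986763257407)) table contact (np.float64(331.8295443689473), np.float64(237.15326358929096))
side 285 168 collar underside (np.float64(285.4085167639897), np.float64(167.116891999017)) collar top (np.float64(285.4566369056233), np.float64(164.34870118313418)) table contact (np.float64(285.28137086547054), np.float64(174.42355297804906))
```

View pics/n2.png

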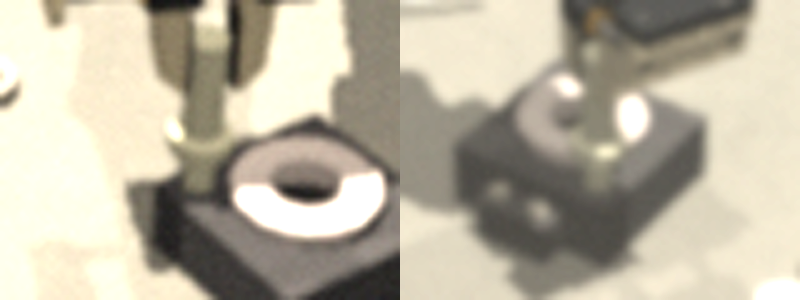

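The nose tip is now just at the casting face, near scene (331,238), so I'm continuing by touch.

>>> {"name": "carry_out", "arguments": {"targets": [{"delta_pos":[0,0,0.7],"spin":0},{"delta_pos":[0,0,1.2],"spin":0},{"delta_pos":[0,0,1.2],"spin":0}]}}

```text
clock: 9.07
ee_pos: [0.5904, 0.1588, 0.0845]
tcp_rot: [[0.909, 0.416, -0.0], [0.416, -0.909, -0.0], [-0.0, 0.0, -1.0]]
contact_force: [-0.4, 0.7, -1.8]
gripper_width: 0.0206
finger_force: 50.0
```

>>> {"name": "carry_out", "arguments": {"targets": [{"delta_pos":[0,0,0.7],"spin":0},{"delta_pos":[0,0,1.2],"spin":0},{"delta_pos":[0,0,1.2],"spin":0}]}}

```text
clock: 9.45
ee_pos: [0.5904, 0.1588, 0.0833]
tcp_rot: [[0.91, 0.416, -0.0], [0.416, -0.91, -0.0], [-0.0, 0.0, -1.0]]
contact_force: [-0.7, 0.4, -0.3]
gripper_width: 0.0212
finger_force: 50.0
```

>>> {"name": "carry_out", "arguments": {"targets": [{"delta_pos":[0,0,0.7],"spin":0},{"delta_pos":[0,0,1.2],"spin":0},{"delta_pos":[0,0,1.2],"spin":0}]}}

```text
clock: 9.82
ee_pos: [0.5909, 0.159, 0.083]
tcp_rot: [[0.91, 0.416, 0.001], [0.416, -0.91, 0.0], [0.001, 0.0, -1.0]]
contact_force: [-2.2, -0.3, 5.8]
gripper_width: 0.0209
finger_force: 50.0
```

Contact is at TCP z = 83 mm, so the nose is about 24 mm and its tip is 39 mm below the TCP. Arm stiffness is about 7 N/mm. Next is the first rim point.

>>> {"name": "carry_out", "arguments": {"targets": [{"delta_pos":[0,0,-10],"spin":0},{"delta_pos":[0,0,-22],"spin":0},{"delta_pos":[9,-13,-22],"spin":0},{"delta_pos":[18.5,-26,-22],"spin":0},{"delta_pos":[18.5,-26,-22],"spin":0}]}}

```text
clock: 10.45
ee_pos: [0.596, 0.1931, 0.1038]
tcp_rot: [[0.908, 0.419, -0.001], [0.419, -0.908, 0.001], [0.0, -0.001, -1.0]]
contact_force: [0.3, -0.3, -1.5]
gripper_width: 0.021
finger_force: 50.0
```

>>> {"name": "carry_out", "arguments": {"targets": [{"delta_pos":[0,0,3],"spin":0},{"delta_pos":[0,0,6],"spin":0},{"delta_pos":[0,0,8],"spin":0},{"delta_pos":[0,0,9],"spin":0},{"delta_pos":[0,0,9],"spin":0}]}}

```text
clock: 11.08
ee_pos: [0.5966, 0.1897, 0.0953]
tcp_rot: [[0.91, 0.415, 0.0], [0.415, -0.91, -0.0], [-0.0, 0.0, -1.0]]
contact_force: [0.4, -1.1, 0.2]
gripper_width: 0.0211
finger_force: 50.0
```

>>> {"name": "carry_out", "arguments": {"targets": [{"delta_pos":[0,0,1],"spin":0},{"delta_pos":[0,0,2],"spin":0},{"delta_pos":[0,0,2.5],"spin":0},{"delta_pos":[0,0,2.5],"spin":0}]}}

```text
clock: 11.58
ee_pos: [0.5973, 0.1895, 0.0937]
tcp_rot: [[0.91, 0.415, 0.002], [0.415, -0.91, -0.001], [0.001, 0.001, -1.0]]
contact_force: [-0.4, -4.5, 7.8]
gripper_width: 0.0211
finger_force: 50.0
```

>>> {"name": "carry_out", "arguments": {"targets": [{"delta_pos":[0,0,-8],"spin":0},{"delta_pos":[0,-18,-8],"spin":0},{"delta_pos":[0,-36,-8],"spin":0},{"delta_pos":[0,-54,-8],"spin":0},{"delta_pos":[0,-54,-8],"spin":0}]}}

```text
clock: 12.2
ee_pos: [0.5725, 0.2423, 0.1006]
tcp_rot: [[0.908, 0.419, -0.001], [0.419, -0.908, 0.001], [-0.0, -0.001, -1.0]]
contact_force: [0.4, -1.0, -1.9]
gripper_width: 0.021
finger_force: 50.0
```

>>> {"name": "carry_out", "arguments": {"targets": [{"delta_pos":[0,0,4],"spin":0},{"delta_pos":[0,0,6],"spin":0},{"delta_pos":[0,0,7],"spin":0},{"delta_pos":[0,0,8],"spin":0},{"delta_pos":[0,0,8],"spin":0}]}}

```text
clock: 12.82
ee_pos: [0.5747, 0.2397, 0.0935]
tcp_rot: [[0.91, 0.415, 0.001], [0.415, -0.91, 0.001], [0.002, -0.001, -1.0]]
contact_force: [-1.5, 2.7, 6.0]
gripper_width: 0.0211
finger_force: 50.0
```

>>> {"name": "carry_out", "arguments": {"targets": [{"delta_pos":[0,0,-8],"spin":0},{"delta_pos":[9,9,-8],"spin":0},{"delta_pos":[18,18,-8],"spin":0},{"delta_pos":[27,27,-8],"spin":0},{"delta_pos":[27,27,-8],"spin":0}]}}

```text
clock: 13.45
ee_pos: [0.6111, 0.2246, 0.1002]
tcp_rot: [[0.91, 0.414, 0.0], [0.414, -0.91, -0.001], [-0.0, 0.001, -1.0]]
contact_force: [-0.7, 0.1, -1.4]
gripper_width: 0.0213
finger_force: 50.0
```

>>> {"name": "carry_out", "arguments": {"targets": [{"delta_pos":[0,0,4],"spin":0},{"delta_pos":[0,0,6],"spin":0},{"delta_pos":[0,0,7],"spin":0},{"delta_pos":[0,0,8],"spin":0},{"delta_pos":[0,0,8],"spin":0}]}}

```text
clock: 14.08
ee_pos: [0.6099, 0.2264, 0.0934]
tcp_rot: [[0.909, 0.416, 0.001], [0.416, -0.909, 0.0], [0.001, -0.0, -1.0]]
contact_force: [-1.4, 0.5, 4.0]
gripper_width: 0.021
finger_force: 50.0
```

>>> {"name": "carry_out", "arguments": {"targets": [{"delta_pos":[0,0,-8],"spin":0},{"delta_pos":[-18,0,-8],"spin":0},{"delta_pos":[-36,0,-8],"spin":0},{"delta_pos":[-54,0,-8],"spin":0},{"delta_pos":[-54,0,-8],"spin":0}]}}

```text
clock: 14.7
ee_pos: [0.5599, 0.2029, 0.1011]
tcp_rot: [[0.91, 0.416, -0.0], [0.416, -0.91, -0.001], [-0.001, 0.0, -1.0]]
contact_force: [0.4, 0.3, -1.1]
gripper_width: 0.0209
finger_force: 50.0
```

>>> {"name": "carry_out", "arguments": {"targets": [{"delta_pos":[0,0,4],"spin":0},{"delta_pos":[0,0,6],"spin":0},{"delta_pos":[0,0,7],"spin":0},{"delta_pos":[0,0,8],"spin":0},{"delta_pos":[0,0,8],"spin":0}]}}

```text
clock: 15.32
ee_pos: [0.5608, 0.2034, 0.0929]
tcp_rot: [[0.91, 0.416, 0.0], [0.416, -0.91, -0.0], [0.0, 0.0, -1.0]]
contact_force: [-0.4, -1.0, 3.2]
gripper_width: 0.0209
finger_force: 50.0
```

>>> {"name": "carry_out", "arguments": {"targets": [{"delta_pos":[0,0,-6],"spin":0},{"delta_pos":[9,9,-6],"spin":0},{"delta_pos":[18,18,-6],"spin":0},{"delta_pos":[27,27,-6],"spin":0},{"delta_pos":[27,27,-6],"spin":0}]}}

```text
clock: 15.95
ee_pos: [0.5977, 0.189, 0.0983]
tcp_rot: [[0.91, 0.414, 0.0], [0.414, -0.91, -0.0], [-0.0, 0.001, -1.0]]
contact_force: [0.4, -0.7, -0.9]
gripper_width: 0.0208
finger_force: 50.0
```

>>> {"name": "carry_out", "arguments": {"targets": [{"delta_pos":[0,0,4],"spin":0},{"delta_pos":[0,0,6],"spin":0},{"delta_pos":[0,0,7],"spin":0},{"delta_pos":[0,0,8],"spin":0},{"delta_pos":[0,0,8],"spin":0}]}}

```text
clock: 16.58
ee_pos: [0.5967, 0.19, 0.0916]
tcp_rot: [[0.909, 0.416, 0.001], [0.416, -0.909, -0.0], [0.001, 0.001, -1.0]]
contact_force: [-1.4, -2.7, 6.5]
gripper_width: 0.0208
finger_force: 50.0
```

>>> {"name": "carry_out", "arguments": {"targets": [{"delta_pos":[0,0,-6],"spin":0},{"delta_pos":[0,-18,-6],"spin":0},{"delta_pos":[0,-36,-6],"spin":0},{"delta_pos":[0,-54,-6],"spin":0},{"delta_pos":[0,-54,-6],"spin":0}]}}

```text
clock: 17.2
ee_pos: [0.5725, 0.2423, 0.0966]
tcp_rot: [[0.908, 0.419, -0.001], [0.419, -0.908, 0.001], [-0.0, -0.001, -1.0]]
contact_force: [0.6, -0.8, -1.0]
gripper_width: 0.0211
finger_force: 50.0
```

>>> {"name": "carry_out", "arguments": {"targets": [{"delta_pos":[0,0,3],"spin":0},{"delta_pos":[0,0,4],"spin":0},{"delta_pos":[0,0,5],"spin":0},{"delta_pos":[0,0,6],"spin":0},{"delta_pos":[0,0,6],"spin":0}]}}

```text
clock: 17.82
ee_pos: [0.5744, 0.2398, 0.0915]
tcp_rot: [[0.91, 0.415, 0.001], [0.415, -0.91, 0.001], [0.001, -0.001, -1.0]]
contact_force: [-2.9, 2.7, 6.8]
gripper_width: 0.0213
finger_force: 50.0
```

>>> {"name": "carry_out", "arguments": {"targets": [{"delta_pos":[0,0,-6],"spin":0},{"delta_pos":[9,9,-6],"spin":0},{"delta_pos":[18,18,-6],"spin":0},{"delta_pos":[27,27,-6],"spin":0},{"delta_pos":[27,27,-6],"spin":0}]}}

```text
clock: 18.45
ee_pos: [0.6111, 0.2246, 0.0962]
tcp_rot: [[0.91, 0.414, 0.0], [0.414, -0.91, -0.001], [-0.0, 0.001, -1.0]]
contact_force: [-0.5, 0.0, -2.1]
gripper_width: 0.0211
finger_force: 50.0
```

>>> {"name": "carry_out", "arguments": {"targets": [{"delta_pos":[0,0,3],"spin":0},{"delta_pos":[0,0,4],"spin":0},{"delta_pos":[0,0,5],"spin":0},{"delta_pos":[0,0,6],"spin":0},{"delta_pos":[0,0,6],"spin":0}]}}

```text
clock: 19.08
ee_pos: [0.6099, 0.2264, 0.0914]
tcp_rot: [[0.909, 0.416, 0.001], [0.416, -0.909, 0.0], [0.001, -0.0, -1.0]]
contact_force: [-1.3, 0.1, 4.3]
gripper_width: 0.0212
finger_force: 50.0
```

>>> {"name": "carry_out", "arguments": {"targets": [{"delta_pos":[0,0,-6],"spin":0},{"delta_pos":[-18,0,-6],"spin":0},{"delta_pos":[-36,0,-6],"spin":0},{"delta_pos":[-54,0,-6],"spin":0},{"delta_pos":[-54,0,-6],"spin":0}]}}

```text
clock: 19.7
ee_pos: [0.5598, 0.2028, 0.0969]
tcp_rot: [[0.91, 0.416, -0.001], [0.416, -0.91, -0.001], [-0.001, 0.0, -1.0]]
contact_force: [0.8, 0.3, -1.8]
gripper_width: 0.0214
finger_force: 50.0
```

>>> {"name": "carry_out", "arguments": {"targets": [{"delta_pos":[0,0,3],"spin":0},{"delta_pos":[0,0,4],"spin":0},{"delta_pos":[0,0,5],"spin":0},{"delta_pos":[0,0,6],"spin":0},{"delta_pos":[0,0,6],"spin":0}]}}

```text
clock: 20.32
ee_pos: [0.5609, 0.2036, 0.091]
tcp_rot: [[0.91, 0.416, 0.0], [0.416, -0.91, 0.0], [0.0, 0.0, -1.0]]
contact_force: [-0.9, 0.4, 2.0]
gripper_width: 0.0214
finger_force: 50.0
```

>>> {"name": "carry_out", "arguments": {"targets": [{"delta_pos":[0,0,-6],"spin":0},{"delta_pos":[9,9,-6],"spin":0},{"delta_pos":[18,18,-6],"spin":0},{"delta_pos":[27,27,-6],"spin":0},{"delta_pos":[27,27,-6],"spin":0}]}}

```text
clock: 20.95
ee_pos: [0.5977, 0.189, 0.0963]
tcp_rot: [[0.91, 0.414, 0.0], [0.414, -0.91, -0.0], [-0.0, 0.0, -1.0]]
contact_force: [0.1, 0.2, -2.1]
gripper_width: 0.021
finger_force: 50.0
```

>>> {"name": "carry_out", "arguments": {"targets": [{"delta_pos":[0,0,4],"spin":0},{"delta_pos":[0,0,6],"spin":0},{"delta_pos":[0,0,7],"spin":0},{"delta_pos":[0,0,8],"spin":0},{"delta_pos":[0,0,8],"spin":0}]}}

```text
clock: 21.58
ee_pos: [0.5966, 0.19, 0.0896]
tcp_rot: [[0.909, 0.416, 0.001], [0.416, -0.909, -0.0], [0.001, 0.001, -1.0]]
contact_force: [-1.6, -1.9, 6.1]
gripper_width: 0.0213
finger_force: 50.0
```

>>> {"name": "carry_out", "arguments": {"targets": [{"delta_pos":[0,0,-6],"spin":0},{"delta_pos":[0,-18,-6],"spin":0},{"delta_pos":[0,-36,-6],"spin":0},{"delta_pos":[0,-54,-6],"spin":0},{"delta_pos":[0,-54,-6],"spin":0}]}}

```text
clock: 22.2
ee_pos: [0.5725, 0.2423, 0.0946]
tcp_rot: [[0.908, 0.419, -0.001], [0.419, -0.908, 0.001], [-0.0, -0.001, -1.0]]
contact_force: [-0.2, 0.5, -1.8]
gripper_width: 0.021
finger_force: 50.0
```

>>> {"name": "carry_out", "arguments": {"targets": [{"delta_pos":[0,0,3],"spin":0},{"delta_pos":[0,0,4],"spin":0},{"delta_pos":[0,0,5],"spin":0},{"delta_pos":[0,0,6],"spin":0},{"delta_pos":[0,0,6],"spin":0}]}}

```text
clock: 22.82
ee_pos: [0.5744, 0.2399, 0.0895]
tcp_rot: [[0.91, 0.415, 0.001], [0.415, -0.91, 0.002], [0.001, -0.001, -1.0]]
contact_force: [-2.8, 3.1, 5.9]
gripper_width: 0.0212
finger_force: 50.0
```

>>> {"name": "carry_out", "arguments": {"targets": [{"delta_pos":[0,0,-6],"spin":0},{"delta_pos":[9,9,-6],"spin":0},{"delta_pos":[18,18,-6],"spin":0},{"delta_pos":[27,27,-6],"spin":0},{"delta_pos":[27,27,-6],"spin":0}]}}

```text
clock: 23.45
ee_pos: [0.6111, 0.2246, 0.0943]
tcp_rot: [[0.91, 0.414, 0.0], [0.414, -0.91, -0.001], [-0.0, 0.001, -1.0]]
contact_force: [-0.5, 0.6, -1.9]
gripper_width: 0.0208
finger_force: 50.0
```

>>> {"name": "carry_out", "arguments": {"targets": [{"delta_pos":[0,0,3],"spin":0},{"delta_pos":[0,0,4],"spin":0},{"delta_pos":[0,0,5],"spin":0},{"delta_pos":[0,0,6],"spin":0},{"delta_pos":[0,0,6],"spin":0}]}}

```text
clock: 24.08
ee_pos: [0.6099, 0.2263, 0.0894]
tcp_rot: [[0.909, 0.416, 0.001], [0.416, -0.909, 0.0], [0.001, -0.0, -1.0]]
contact_force: [-1.2, -0.4, 4.3]
gripper_width: 0.021
finger_force: 50.0
```

>>> {"name": "carry_out", "arguments": {"targets": [{"delta_pos":[0,0,-6],"spin":0},{"delta_pos":[-18,0,-6],"spin":0},{"delta_pos":[-36,0,-6],"spin":0},{"delta_pos":[-54,0,-6],"spin":0},{"delta_pos":[-54,0,-6],"spin":0}]}}

```text
clock: 24.7
ee_pos: [0.5598, 0.2028, 0.0949]
tcp_rot: [[0.91, 0.416, -0.001], [0.416, -0.91, -0.001], [-0.001, 0.0, -1.0]]
contact_force: [0.0, 0.4, -1.4]
gripper_width: 0.0214
finger_force: 50.0
```

>>> {"name": "carry_out", "arguments": {"targets": [{"delta_pos":[0,0,3],"spin":0},{"delta_pos":[0,0,4],"spin":0},{"delta_pos":[0,0,5],"spin":0},{"delta_pos":[0,0,6],"spin":0},{"delta_pos":[0,0,6],"spin":0}]}}

```text
clock: 25.32
ee_pos: [0.5609, 0.2036, 0.089]
tcp_rot: [[0.909, 0.416, 0.0], [0.416, -0.909, 0.0], [0.0, 0.0, -1.0]]
contact_force: [-0.7, -1.0, 3.3]
gripper_width: 0.0208
finger_force: 50.0
```

>>> {"name": "carry_out", "arguments": {"targets": [{"delta_pos":[0,0,-6],"spin":0},{"delta_pos":[9,9,-6],"spin":0},{"delta_pos":[18,18,-6],"spin":0},{"delta_pos":[27,27,-6],"spin":0},{"delta_pos":[27,27,-6],"spin":0}]}}

```text
clock: 25.95
ee_pos: [0.5977, 0.189, 0.0943]
tcp_rot: [[0.91, 0.414, 0.0], [0.414, -0.91, -0.0], [-0.0, 0.0, -1.0]]
contact_force: [0.4, 0.2, -1.7]
gripper_width: 0.021
finger_force: 50.0
```

>>> {"name": "carry_out", "arguments": {"targets": [{"delta_pos":[0,0,4],"spin":0},{"delta_pos":[0,0,6],"spin":0},{"delta_pos":[0,0,7],"spin":0},{"delta_pos":[0,0,8],"spin":0},{"delta_pos":[0,0,8],"spin":0}]}}

```text
clock: 26.58
ee_pos: [0.5968, 0.1905, 0.0883]
tcp_rot: [[0.909, 0.416, 0.002], [0.416, -0.909, 0.0], [0.002, 0.0, -1.0]]
contact_force: [-2.4, -0.9, 12.0]
gripper_width: 0.0211
finger_force: 50.0
```

>>> {"name": "carry_out", "arguments": {"targets": [{"delta_pos":[0,0,-6],"spin":0},{"delta_pos":[0,-18,-6],"spin":0},{"delta_pos":[0,-36,-6],"spin":0},{"delta_pos":[0,-54,-6],"spin":0},{"delta_pos":[0,-54,-6],"spin":0}]}}

```text
clock: 27.2
ee_pos: [0.5725, 0.2422, 0.0926]
tcp_rot: [[0.908, 0.419, -0.001], [0.419, -0.908, 0.001], [-0.0, -0.001, -1.0]]
contact_force: [0.1, 0.8, -1.3]
gripper_width: 0.0211
finger_force: 50.0
```

>>> {"name": "carry_out", "arguments": {"targets": [{"delta_pos":[0,0,3],"spin":0},{"delta_pos":[0,0,4],"spin":0},{"delta_pos":[0,0,5],"spin":0},{"delta_pos":[0,0,6],"spin":0},{"delta_pos":[0,0,6],"spin":0}]}}

```text
clock: 27.82
ee_pos: [0.5748, 0.2396, 0.0881]
tcp_rot: [[0.91, 0.415, 0.002], [0.415, -0.91, 0.001], [0.002, -0.001, -1.0]]
contact_force: [-2.4, 1.8, 10.8]
gripper_width: 0.021
finger_force: 50.0
```

>>> {"name": "carry_out", "arguments": {"targets": [{"delta_pos":[0,0,-6],"spin":0},{"delta_pos":[9,9,-6],"spin":0},{"delta_pos":[18,18,-6],"spin":0},{"delta_pos":[27,27,-6],"spin":0},{"delta_pos":[27,27,-6],"spin":0}]}}

```text
clock: 28.45
ee_pos: [0.6111, 0.2246, 0.0922]
tcp_rot: [[0.91, 0.414, 0.0], [0.414, -0.91, -0.001], [-0.0, 0.001, -1.0]]
contact_force: [-0.3, 0.2, -1.8]
gripper_width: 0.0214
finger_force: 50.0
```

>>> {"name": "carry_out", "arguments": {"targets": [{"delta_pos":[0,0,3],"spin":0},{"delta_pos":[0,0,4],"spin":0},{"delta_pos":[0,0,5],"spin":0},{"delta_pos":[0,0,6],"spin":0},{"delta_pos":[0,0,6],"spin":0}]}}

```text
clock: 29.08
ee_pos: [0.6101, 0.2265, 0.0881]
tcp_rot: [[0.909, 0.416, 0.002], [0.416, -0.909, 0.001], [0.002, -0.0, -1.0]]
contact_force: [-1.5, -0.8, 9.7]
gripper_width: 0.0212
finger_force: 50.0
```

>>> {"name": "carry_out", "arguments": {"targets": [{"delta_pos":[0,0,-6],"spin":0},{"delta_pos":[-18,0,-6],"spin":0},{"delta_pos":[-36,0,-6],"spin":0},{"delta_pos":[-54,0,-6],"spin":0},{"delta_pos":[-54,0,-6],"spin":0}]}}

```text
clock: 29.7
ee_pos: [0.5597, 0.203, 0.0929]
tcp_rot: [[0.909, 0.416, -0.001], [0.416, -0.909, -0.001], [-0.001, 0.0, -1.0]]
contact_force: [0.4, -0.4, -1.9]
gripper_width: 0.0215
finger_force: 50.0
```

>>> {"name": "carry_out", "arguments": {"targets": [{"delta_pos":[0,0,3],"spin":0},{"delta_pos":[0,0,4],"spin":0},{"delta_pos":[0,0,5],"spin":0},{"delta_pos":[0,0,6],"spin":0},{"delta_pos":[0,0,6],"spin":0}]}}

```text
clock: 30.32
ee_pos: [0.5616, 0.204, 0.088]
tcp_rot: [[0.91, 0.416, 0.002], [0.416, -0.91, 0.001], [0.002, 0.0, -1.0]]
contact_force: [-1.4, -1.1, 9.8]
gripper_width: 0.0211
finger_force: 50.0
```

Every side now meets a firm stop at about 88 mm. I'll do one slightly firmer confirming round.

>>> {"name": "carry_out", "arguments": {"targets": [{"delta_pos":[0,0,-6],"spin":0},{"delta_pos":[9,9,-6],"spin":0},{"delta_pos":[18,18,-6],"spin":0},{"delta_pos":[27,27,-6],"spin":0},{"delta_pos":[27,27,-6],"spin":0}]}}

```text
clock: 30.95
ee_pos: [0.5977, 0.189, 0.0923]
tcp_rot: [[0.91, 0.414, 0.0], [0.414, -0.91, -0.0], [-0.0, 0.0, -1.0]]
contact_force: [-1.0, -0.5, -1.2]
gripper_width: 0.0211
finger_force: 50.0
```

>>> {"name": "carry_out", "arguments": {"targets": [{"delta_pos":[0,0,4],"spin":0},{"delta_pos":[0,0,5.5],"spin":0},{"delta_pos":[0,0,6.5],"spin":0},{"delta_pos":[0,0,7],"spin":0},{"delta_pos":[0,0,7],"spin":0}]}}

```text
clock: 31.58
ee_pos: [0.5972, 0.1909, 0.0879]
tcp_rot: [[0.909, 0.416, 0.003], [0.416, -0.909, 0.001], [0.003, 0.0, -1.0]]
contact_force: [-2.3, -2.2, 16.3]
gripper_width: 0.0212
finger_force: 50.0
```

>>> {"name": "carry_out", "arguments": {"targets": [{"delta_pos":[0,0,-6],"spin":0},{"delta_pos":[0,-18,-6],"spin":0},{"delta_pos":[0,-36,-6],"spin":0},{"delta_pos":[0,-54,-6],"spin":0},{"delta_pos":[0,-54,-6],"spin":0}]}}

```text
clock: 32.2
ee_pos: [0.5725, 0.2422, 0.0916]
tcp_rot: [[0.908, 0.419, -0.001], [0.419, -0.908, 0.001], [-0.0, -0.001, -1.0]]
contact_force: [0.0, 0.1, -1.1]
gripper_width: 0.0207
finger_force: 50.0
```

>>> {"name": "carry_out", "arguments": {"targets": [{"delta_pos":[0,0,3],"spin":0},{"delta_pos":[0,0,4],"spin":0},{"delta_pos":[0,0,5],"spin":0},{"delta_pos":[0,0,6],"spin":0},{"delta_pos":[0,0,6],"spin":0}]}}

```text
clock: 32.83
ee_pos: [0.5754, 0.2391, 0.0879]
tcp_rot: [[0.91, 0.415, 0.003], [0.414, -0.91, 0.001], [0.003, 0.0, -1.0]]
contact_force: [-3.1, -1.2, 16.9]
gripper_width: 0.0212
finger_force: 50.0
```

>>> {"name": "carry_out", "arguments": {"targets": [{"delta_pos":[0,0,-6],"spin":0},{"delta_pos":[9,9,-6],"spin":0},{"delta_pos":[18,18,-6],"spin":0},{"delta_pos":[27,27,-6],"spin":0},{"delta_pos":[27,27,-6],"spin":0}]}}

```text
clock: 33.45
ee_pos: [0.6111, 0.2247, 0.0912]
tcp_rot: [[0.91, 0.414, 0.0], [0.414, -0.91, -0.001], [-0.0, 0.001, -1.0]]
contact_force: [0.0, 0.0, -1.4]
gripper_width: 0.0212
finger_force: 50.0
```

>>> {"name": "carry_out", "arguments": {"targets": [{"delta_pos":[0,0,3],"spin":0},{"delta_pos":[0,0,4],"spin":0},{"delta_pos":[0,0,5],"spin":0},{"delta_pos":[0,0,6],"spin":0},{"delta_pos":[0,0,6],"spin":0}]}}

```text
clock: 34.08
ee_pos: [0.6104, 0.2267, 0.088]
tcp_rot: [[0.909, 0.416, 0.003], [0.416, -0.909, 0.001], [0.003, 0.0, -1.0]]
contact_force: [-3.1, -1.4, 15.1]
gripper_width: 0.0211
finger_force: 50.0
```

>>> {"name": "carry_out", "arguments": {"targets": [{"delta_pos":[0,0,-6],"spin":0},{"delta_pos":[-18,0,-6],"spin":0},{"delta_pos":[-36,0,-6],"spin":0},{"delta_pos":[-54,0,-6],"spin":0},{"delta_pos":[-54,0,-6],"spin":0}]}}

```text
clock: 34.7
ee_pos: [0.5594, 0.2031, 0.0916]
tcp_rot: [[0.909, 0.416, -0.001], [0.416, -0.909, -0.001], [-0.001, 0.0, -1.0]]
contact_force: [0.9, 0.1, -1.3]
gripper_width: 0.0208
finger_force: 50.0
```

>>> {"name": "carry_out", "arguments": {"targets": [{"delta_pos":[0,0,3],"spin":0},{"delta_pos":[0,0,4],"spin":0},{"delta_pos":[0,0,5],"spin":0},{"delta_pos":[0,0,6],"spin":0},{"delta_pos":[0,0,6],"spin":0}]}}

```text
clock: 35.33
ee_pos: [0.5624, 0.2044, 0.0879]
tcp_rot: [[0.91, 0.416, 0.003], [0.416, -0.91, 0.001], [0.003, 0.0, -1.0]]
contact_force: [-3.1, -1.5, 18.8]
gripper_width: 0.0208
finger_force: 50.0
```

Home all round: 87.9–88.0 mm at 15–19 N on every side. Returning the drift to the stand along the exact reverse of the summed commands (−122.5, +335).

>>> {"name": "carry_out", "arguments": {"targets": [{"delta_pos":[0,0,-20],"spin":0},{"delta_pos":[0,0,-55],"spin":0},{"delta_pos":[-15,41,-55],"spin":0},{"delta_pos":[-33,90,-55],"spin":0},{"delta_pos":[-51,140,-55],"spin":0}]}}

```text
clock: 35.95
ee_pos: [0.573, 0.0538, 0.1407]
tcp_rot: [[0.909, 0.416, 0.0], [0.416, -0.909, 0.0], [0.0, 0.0, -1.0]]
contact_force: [1.2, -0.5, -1.7]
gripper_width: 0.0211
finger_force: 50.0
```

>>> {"name": "carry_out", "arguments": {"targets": [{"delta_pos":[-18,49,0],"spin":0},{"delta_pos":[-36,98,0],"spin":0},{"delta_pos":[-54,147,0],"spin":0},{"delta_pos":[-68,187,0],"spin":0},{"delta_pos":[-71.5,195,0],"spin":0}]}}

```text
clock: 36.58
ee_pos: [0.5885, -0.1566, 0.1403]
tcp_rot: [[0.912, 0.411, -0.0], [0.411, -0.912, -0.002], [-0.001, 0.001, -1.0]]
contact_force: [-0.4, -0.1, -1.2]
gripper_width: 0.0209
finger_force: 50.0
```

>>> {"name": "carry_out", "arguments": {"targets": [{"delta_pos":[0,0,20],"spin":0},{"delta_pos":[0,0,45],"spin":0},{"delta_pos":[0,0,45],"spin":0},{"delta_pos":[0,0,45],"spin":0}]}}

```text
clock: 37.08
ee_pos: [0.5892, -0.1515, 0.0964]
tcp_rot: [[0.909, 0.417, 0.001], [0.417, -0.909, 0.0], [0.001, 0.0, -1.0]]
contact_force: [0.8, -0.3, -0.8]
gripper_width: 0.021
finger_force: 50.0
```

```bash
python3 - <<'E'
from h import *
s=bot.read_state();R=s["tcp_rot"];print(s["ee_pos"],s["contact_force"],R.T@(np.array([.5886,-.1521,.0589])-s["ee_pos"])*1e3)
im=capture("wrist");P=camera_params("wrist");print(proj(P,s["ee_pos"]-[0,0,.04]),proj(P,[.5866,-.1541,.044]));save(im[60:300,160:400].repeat(2,0).repeat(2,1),"w4.png")
E
```

```text
[ 0.58920853 -0.15146295  0.09641219] [ 0.84507887 -0.31028295 -0.82259286] [-0.84638938  0.32108712 37.51160745]
(np.float64(276.87294776008395), np.float64(223.74141057451075)) (np.float64(278.4555750322521), np.float64(222.4858510317))
```

View pics/w4.png

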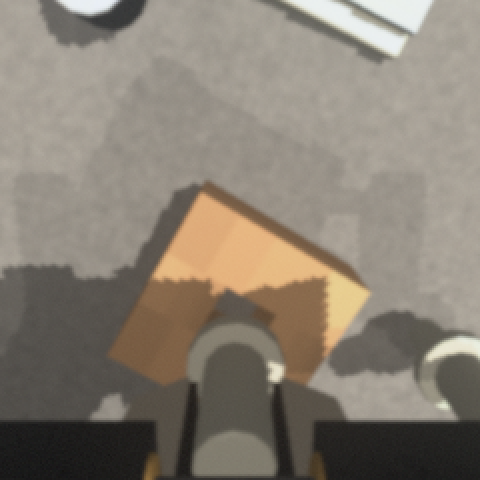

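The wrist picture shows the hole just behind the collar, at about (235,300) in the crop, with the drift lined up over it. Lowering now.

>>> {"name": "carry_out", "arguments": {"targets": [{"delta_pos":[0,0,5],"spin":0},{"delta_pos":[0,0,12],"spin":0},{"delta_pos":[0,0,16],"spin":0},{"delta_pos":[0,0,20],"spin":0},{"delta_pos":[0,0,20],"spin":0}]}}

```text
clock: 37.75
ee_pos: [0.5882, -0.1521, 0.0753]
tcp_rot: [[0.91, 0.416, -0.001], [0.416, -0.91, 0.0], [-0.001, -0.0, -1.0]]
contact_force: [0.4, -0.8, -0.5]
gripper_width: 0.0211
finger_force: 50.0
```

>>> {"name": "carry_out", "arguments": {"targets": [{"delta_pos":[0,0,6],"spin":0},{"delta_pos":[0,0,12],"spin":0},{"delta_pos":[0,0,15],"spin":0},{"delta_pos":[0,0,16.3],"spin":0},{"delta_pos":[0,0,16.3],"spin":0}]}}

```text
clock: 38.38
ee_pos: [0.5885, -0.1522, 0.0594]
tcp_rot: [[0.91, 0.416, -0.0], [0.416, -0.91, -0.0], [-0.0, 0.0, -1.0]]
contact_force: [-0.8, 0.9, -1.4]
gripper_width: 0.0204
finger_force: 50.0
```

>>> {"name": "carry_out", "arguments": {"targets": [{"delta_pos":[0,0,0.6],"spin":0},{"delta_pos":[0,0,0.7],"spin":0},{"delta_pos":[0,0,0.7],"spin":0}]}}

```text
clock: 38.75
ee_pos: [0.5887, -0.1522, 0.0589]
tcp_rot: [[0.909, 0.416, 0.0], [0.416, -0.909, -0.0], [0.0, 0.0, -1.0]]
contact_force: [-0.1, 0.7, -1.0]
gripper_width: 0.0211
finger_force: 50.0
```

>>> {"name": "carry_out", "arguments": {"targets": [{"delta_pos":[0,0,0],"spin":0},{"delta_pos":[0,0,0],"spin":0},{"delta_pos":[0,0,0],"spin":0},{"delta_pos":[0,0,0],"spin":0}], "fingers": 0.2}}

```text
clock: 39.25
ee_pos: [0.5885, -0.1521, 0.0587]
tcp_rot: [[0.909, 0.416, -0.0], [0.416, -0.909, -0.0], [-0.0, 0.0, -1.0]]
contact_force: [0.6, -0.1, -0.9]
gripper_width: 0.0536
finger_force: 0.0
```

>>> {"name": "carry_out", "arguments": {"targets": [{"delta_pos":[0,0,-20],"spin":0},{"delta_pos":[0,0,-60],"spin":0},{"delta_pos":[0,0,-100],"spin":0},{"delta_pos":[-40,0,-120],"spin":0},{"delta_pos":[-50,0,-120],"spin":0}]}}

```text
clock: 39.88
ee_pos: [0.5423, -0.1746, 0.1805]
tcp_rot: [[0.91, 0.414, 0.002], [0.414, -0.91, -0.002], [0.001, 0.002, -1.0]]
contact_force: [-0.0, -0.1, 0.4]
gripper_width: 0.0553
finger_force: 0.0
```

>>> {"name": "carry_out", "arguments": {"targets": [{"delta_pos":[0,0,0],"spin":0},{"delta_pos":[0,0,0],"spin":0}]}}

```text
clock: 40.12
ee_pos: [0.5435, -0.1721, 0.1779]
tcp_rot: [[0.909, 0.417, -0.001], [0.417, -0.909, 0.001], [-0.0, -0.001, -1.0]]
contact_force: [0.3, 0.5, -0.6]
gripper_width: 0.0551
finger_force: 0.0
```

```bash
python3 - <<'E'
from h import *
a=capture("scene");b=capture("side");w=capture("wrist")
c=lambda im,u,v,W=40,h=30: cv2.resize(im[v-h:v+h,u-W:u+W],(400,300),interpolation=cv2.INTER_CUBIC)
save(np.vstack([np.hstack([c(a,220,212),c(a,352,242)]),np.hstack([cv2.resize(w,(400,300)),c(b,281,168)])]),"end.png")
print(bot.read_state()["ee_pos"],bot.read_state()["gripper_width"])
E
```

```text
[ 0.54343886 -0.17218497  0.17799694] 0.055204316798634065
```

View pics/end.png

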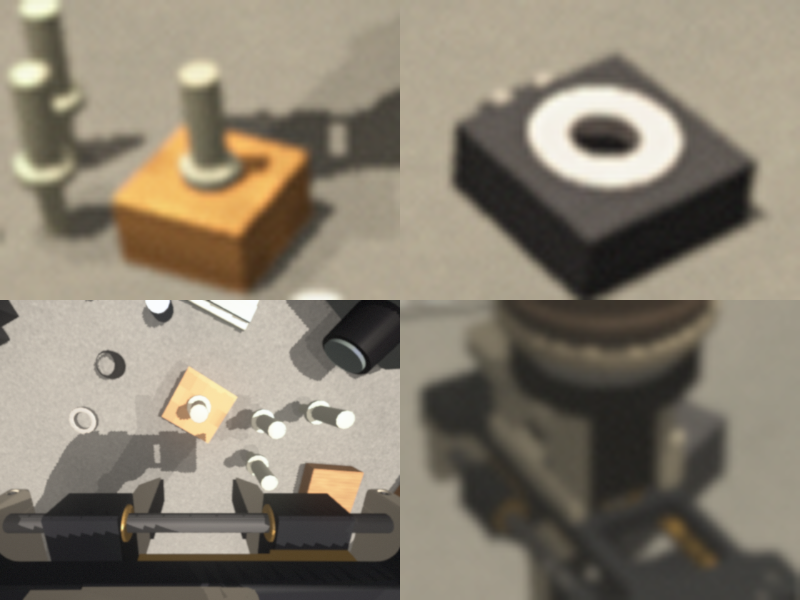

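The drift stands upright in its stand (top-left crop, near (205,120)), the cup is flush all round (top-right, (605,135)), and the bystanders that show haven't moved. Handing in.

```bash
python3 -c "
from workcell import bot
print(bot.finish_job())"
```

```text
the job is handed in; nothing more can be done
None
```

The job is handed in at about 40 s of the allowed 69 s: the cup met a firm stop on all four sides at its home height (15–19 N), the nose measured about 24 mm by touch, and the drift is back upright in its stand and released; no verdict was returned.

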